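# Let the ratchet vise back two teeth and take out the mould

### The job

The jaw of the blue ratchet vise is holding a wooden box mould down by its foot. Press the pawl's yellow thumb tab to lift the brass pawl clear and keep it lifted while the spring slowly turns the toothed drum back, then let the pawl drop so that it catches the red tooth, two teeth back and no further; never push on the vise harder than about 15 N, so feel for the tab's free play, the drag of the tooth and the hard stop. Then take the freed mould out and stand it upright in the middle of the square cork mat, leaving everything else alone.

Things in the scene. Friction and masses are not known exactly. Their poses are not given: they have to be found in the camera images.
- vise: Blue ratchet vise bolted to the bench, base plate 150 (x) x 370 (y) x 16 mm; origin at bench level near the plate's middle; z up, jaws travel along its y. Fixed jaw on the +y side of the mould, 60 mm high over the bench. Ratchet wheel near its +x, -y corner. The wheel's top reaches 113 mm, the pawl and its bracket 157 mm above the bench.
- jaw_lip (a point): Middle of the moving jaw's steel lip edge, 38 mm above the bench, on the mould's vise -y side. The jaw (75 to 85 mm long, 60 mm high, with a steel rack bar behind it up to 99 mm) opens towards vise -y by 8.4 mm per tooth let back. The 10 mm thick lip covers 9 mm of the mould's foot at first and is clear of it by about 8 mm once two teeth are let back.
- wheel_mid (a point): Centre of the steel ratchet wheel: axis along the vise's x, 68 mm above the bench, 90 mm over its 12 teeth, 12 mm thick; one tooth is red, two behind the tooth that rests on the pawl at the start.
- pawl_pivot (a point): Pivot of the brass pawl and its thumb lever, 118 mm above the bench, 62 mm from the wheel's axis towards vise -y, between two blue bracket plates. The nose reaches towards vise +y over the wheel's top, the thumb lever with the yellow tab towards vise -y.
- tab_top (a point): Centre of the upper face of the yellow thumb tab, 26 (vise x) x 28 (vise y) mm, 157 mm above the bench when free, 48 mm from the pivot to vise -y, swinging out to 58 as it sinks. It first sinks 2 to 24 mm in free play (under 2 N; a set screw, different each time, not measured), then takes 5 to 11 N to drag the pawl out of the loaded tooth, about 5 mm more; a hard stop follows within 2 mm.
- nose_tip (a point): Middle of the lower edge of the pawl's nose: 107 mm above the bench when the pawl is fully down between two teeth, clear of every tooth above about 113.5 mm, 115 mm at the hard stop. A light spring and its weight drop it when the tab is let go.
- drum (a joint): Drum angle, rad, growing as it turns back (wheel top towards the pivot). Starts at or just below 0.01, where it rests on the pawl (it may first creep 0.15 rad onto it, about 1 s). +0.524 a tooth: rests at about 0.54 on the next tooth, 1.06 on the red one. With the pawl clear a damped spring turns it at 0.09 to 0.14 rad/s, up to 1.9. A pawl dropped between teeth catches the next tooth.
- mould_mid (a point): Centre of the loose wooden mould (about 0.28 kg), half-way up. Foot 60 x 60 x 14 mm, on it a dark upright block 34 x 34 x 56 mm, 70 mm high in all, so its bottom is 35 mm below this point and its top 35 mm above. It stands on the vise's 16 mm base plate between the jaws, squared with the vise: jaws on its vise +y and -y sides, free on its vise +x and -x sides.
- mat: Square cork mat fixed to the bench, 140 x 140 x 6 mm; origin at the centre of its underside.
- spare_a: Aluminium spare mould, 52 mm square, 54 mm high, loose; origin under its centre.
- spare_b: Spare mould, pale wooden foot 56 mm square with an aluminium block, 60 mm high, loose; origin under its centre.
- dye: Small amber dye bottle, 48 mm diameter, 90 mm high, loose; origin under its centre.
- tin: Open steel tin, 68 mm diameter, 60 mm high, loose; origin under its centre.
- mallet: Hammer lying on the bench, loose.
- driver: Screwdriver lying on the bench, loose.
- glue_brush: Flat brush lying on the bench, loose.
Mind the look-alikes: they are no part of the job. What is shaped like the part that bears mould_mid but green or turquoise is not meant. Of the things that look like the mat, the larger one is meant.

How it is judged:
By the outcome, as a careful person would: the job done as asked, in the order asked, and still so for the second after the job is handed in, with the robot touching nothing.
It also fails if it takes over 72 s, if anything falls off the work surface, if the arm or the gripper's body presses on something with over 40 N, if the wrist force passes 120 N, or if a joint passes its speed limit or range.

### The arm

A 6-joint arm with a two-finger parallel gripper is mounted at the origin on the work surface. World frame = base frame: x ahead of the robot, y to its left, z up, the work surface at z = 0. Lengths are in m, angles in rad, forces in N, time in s.
With the tool pointing down it reaches from about 0.3 to 0.95 m from the base axis. Payload 3.1 kg.
Tool frame: the origin (TCP) lies midway between the tips of the shut fingers; the grasp point (between the pads) lies 19 mm behind it (grip_depth is the distance from the TCP to the grasp point, in m); x points along the fingers, y is the direction in which the jaws open and shut, and the axes are right-handed (so a half turn about x gives the same grasp; the last joint's range is limited). The gripper opens to 85 mm and grips with 20 to 120 N. Pads are 22 mm wide; open, the fingers measure 114 mm over their backs; the gripper's body (76 mm by 85 mm) begins 54 mm behind the grasp point. The pads swing forward as they close: fully open they stand 13 mm farther back than shut.
Start: joints at [-1.206, 0.308, 1.634, -0, 1.2, -0.07], TCP at [0.263, -0.567, 0.231] pointing down, gripper open.
Joint ranges: [-3.06, 3.06], [-0.79, 1.96], [0.05, 2.63], [-1.19, 4.34], [0.05, 2.64], [-2.94, 2.94]. Speed limits (rad/s): [2.79, 2.79, 3.14, 3.14, 3.14, 3.14].

### API

Orientations are given as a 3x3 rotation matrix whose columns are the frame's x, y, z axes.
In Python, from workcell import sense, snapshot, hand_in, grip_depth gives the robot as it stands.
- The arm moves only by the tool arm_command, never from a script. Its argument "moves" is a list of rows, each an object of numbers: "hand": the opening, from -1 (shut) to 1 (fully open), so that 0 is half open; "dx", "dy", "dz": the shift along the tool's x, y, z in units of 0.025 m (1.0 is 0.025 m); "spin": the turn about the tool's x in units of 0.12 rad (1.0 is 0.12 rad). A call has 1 to 12 rows; each row shifts and turns the commanded pose from where the row before left it, along the tool's axes as they then stand; what a row does not reach is not made up. A row lasts 1/12 s, in which the tool goes at most 41.7 mm and 7.16 degrees, less where a joint would pass 70% of its speed; a pose out of reach is approached as far as the arm can. A call with a number of a shift or a turn outside -1 to 1 is refused whole. A call with a gripper value outside its range is refused whole. The fingers move at their own pace and stop on an object; "newtons" is the grip in N (left out, the last holds). Time passes only in rows, so rows that do not move let the fingers close. It gives the time, the measured TCP pose, the force and the opening at its end, in the units of the state.
- sense(): the state, without advancing time (a new reading comes with each control period).
- snapshot(name): name is "scene" or "top" or "wrist"; returns a dict with "pixels" (384x512x3 uint8, blue, green, red), "depth" (384x512 float32, m along the optical axis (not along the pixel's ray), 0 where there is no reading), "fx", "fy", "cx", "cy" (pixels), "k1" (the pictures are not rectified: a ray, as slopes to the right and down, at radius r is drawn at 1 + k1 r^2 times it, then the intrinsics apply), "pose" (4x4, takes a point from camera to world coordinates). Camera axes: x right, y down, z forward; pixel columns grow to the right and rows downward; lengths in m; the calibration is good to about 2 mm. A picture is of the moment at which its call begins.
- hand_in(): hands the job in, once; it reports no verdict.
The state is a dict: "t": time; "joints": joint angles; "joint_velocities": joint speeds; "joint_efforts": joint torques, N m; "ee_pos": TCP position; "tcp_rot": TCP orientation; "wrist_force": force on the tool from outside, world axes, zero at the start; "torque": the same for the moment, N m; "opening": opening from 0.0 (shut) to 1.0 (fully open).
Only numpy, scipy, OpenCV 4.12 (cv2) and the standard library are available. Lean on these libraries where they do the work, as an engineer would, in place of code of your own. Each camera call takes 0.05 s, during which the arm holds its last target.

## Working session

There is one attempt and no reset: what is moved stays moved. The work goes in short steps, Python scripts to look and compute and a tool call to move; the robot and the scene stay as the last step left them, time stands still between calls to the robot, and variables do not carry over. Pictures are saved under pics/ and viewed, and the job is handed in when it is done.

Besides the shell and the picture viewer there is one more tool, called after "Call:" as a command line: name --argument value ..., lists and objects as JSON in quotes. arm_command: Moves the arm, as the interface text tells. Shifts and turns lie within -1 to 1; 1 stands for 0.025 m of shift or 0.12 rad of turn. Its arguments: {"type":"object","properties":{"moves":{"type":"array"},"newtons":{"type":"number"}},"required":["moves"]}

```bash
mkdir -p pics; ls
cat > h.py <<'E'
import numpy as np, cv2
from workcell import sense, snapshot, hand_in, grip_depth
def snap(n,f):
    s=snapshot(n); np.savez('pics/'+f+'.npz',**{k:np.asarray(v) for k,v in s.items()})
    cv2.imwrite('pics/'+f+'.png',s['pixels']); return s
def load(f):
    d=np.load('pics/'+f+'.npz'); return {k:d[k] for k in d.files}
def slope(s,uv):
    uv=np.atleast_2d(np.array(uv,float))
    K=np.array([[s['fx'],0,s['cx']],[0,s['fy'],s['cy']],[0,0,1]],float)
    p=cv2.undistortPoints(uv.reshape(-1,1,2),K,np.array([float(s['k1']),0,0,0]))
    return p.reshape(-1,2)
def plane(s,uv,z):
    q=slope(s,uv); d=np.c_[q,np.ones(len(q))]@s['pose'][:3,:3].T; o=s['pose'][:3,3]
    return o+d*((z-o[2])/d[:,2])[:,None]
def cloud(s):
    h,w=s['depth'].shape
    v,u=np.mgrid[:h,:w]; q=slope(s,np.c_[u.ravel(),v.ravel()])
    z=s['depth'].ravel()[:,None]
    P=np.c_[q*z,z]@s['pose'][:3,:3].T+s['pose'][:3,3]
    P[z[:,0]==0]=np.nan
    return P.reshape(h,w,3)
def proj(s,P):
    P=np.atleast_2d(P); c=(P-s['pose'][:3,3])@s['pose'][:3,:3]
    x=c[:,:2]/c[:,2:]; r2=(x**2).sum(1)[:,None]; x=x*(1+s['k1']*r2)
    return x*[s['fx'],s['fy']]+[s['cx'],s['cy']]
E
python3 - <<'E'
from h import *
for n in ['scene','top','wrist']:
    s=snap(n,n+'0'); print(n,s['fx'],s['cx'],s['cy'],s['k1'],s['pose'].round(3).tolist())
st=sense();print({k:np.round(v,3).tolist() for k,v in st.items()},grip_depth)
E
```

```text
pics
scene 349.5528118489325 254.1681283540713 189.0666712107083 -0.04282539481797751 [[0.5, 0.63, -0.594, 1.129], [0.866, -0.356, 0.351, -0.343], [0.01, -0.69, -0.724, 0.885], [0.0, 0.0, 0.0, 1.0]]
top 429.8318587603768 255.1773347641259 194.27279267040714 -0.12281188784633701 [[-0.024, -0.997, 0.074, 0.391], [-1.0, 0.024, -0.003, 0.032], [0.001, -0.074, -0.997, 1.605], [0.0, 0.0, 0.0, 1.0]]
wrist 329.51503668529983 252.94311948615433 195.94163984523965 -0.03541109152448105 [[0.42, -0.871, -0.255, 0.329], [-0.908, -0.404, -0.116, -0.537], [-0.002, 0.28, -0.96, 0.372], [0.0, 0.0, 0.0, 1.0]]
{'t': 0.15, 'joints': [-1.206, 0.309, 1.635, -0.0, 1.2, -0.07], 'joint_velocities': [-0.002, -0.002, -0.004, -0.0, -0.001, 0.0], 'joint_efforts': [-0.0, -41.58, -27.715, -0.0, 0.006, -0.0], 'ee_pos': [0.263, -0.566, 0.23], 'tcp_rot': [[-0.001, 0.421, -0.907], [0.002, -0.907, -0.421], [-1.0, -0.002, -0.0]], 'wrist_force': [0.929, 0.269, 0.865], 'torque': [-0.031, -0.04, 0.046], 'opening': 1.002} 0.0187
```

View pics/scene0.png

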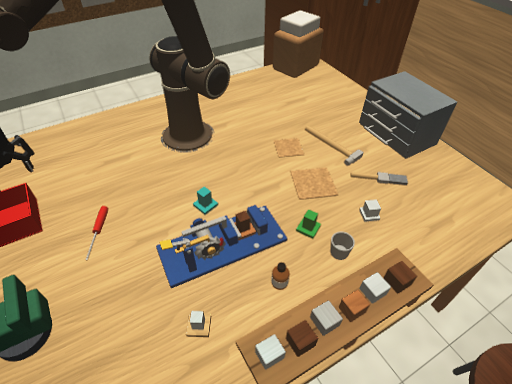

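View pics/top0.png

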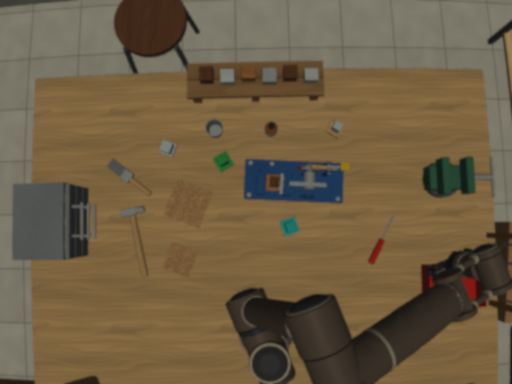

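View pics/wrist0.png

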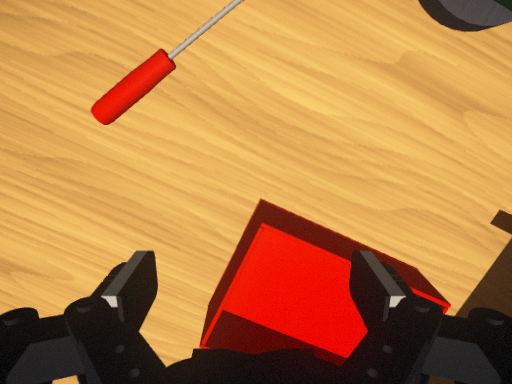

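The top view shows the blue vise at (295,181), with the mould (brown) at (273,183) and the yellow tab at (345,166). There are two cork mats, the larger at (188,203) and the smaller at (181,260). Look-alike moulds are green at (223,161) and turquoise at (290,227). Next I'll enlarge the view and measure.

Run:
```python
from h import *
t=load('top0'); s=load('scene0')
a=cv2.resize(t['pixels'][140:290,150:360],None,fx=3.7,fy=3.7,interpolation=cv2.INTER_CUBIC)
cv2.imwrite('pics/topz.png',a[:600])
b=cv2.resize(s['pixels'][195:290,150:295],None,fx=5.4,fy=5.4,interpolation=cv2.INTER_CUBIC)
cv2.imwrite('pics/scenez.png',b)
print(a.shape,b.shape)
hsv=cv2.cvtColor(t['pixels'],cv2.COLOR_BGR2HSV)
def big(m,k=1):
    c=cv2.findContours(m.astype(np.uint8),0,2)[0]; return sorted(c,key=cv2.contourArea)[::-1][:k]
m=(cv2.inRange(hsv,(105,120,40),(125,255,255))>0)
m=cv2.morphologyEx(m.astype(np.uint8),3,np.ones((15,15)))
c=big(m)[0]; bx=cv2.boxPoints(cv2.minAreaRect(c)); P=plane(t,bx,0.016); print('vise',bx.round(1).tolist(),P.round(3).tolist(),P.mean(0), [np.linalg.norm(P[i]-P[i-1]).round(3) for i in range(4)])
C=cloud(t)
for n,(u,v) in dict(mould=(273,183),tab=(345,166),mat=(188,203),table=(150,110)).items():
    print(n,np.nanmedian(C[v-1:v+2,u-1:u+2].reshape(-1,3),0).round(4), hsv[v,u])
ym=cv2.inRange(hsv,(22,150,120),(35,255,255)); print('yellow px', [ (cv2.contourArea(c),c.reshape(-1,2).mean(0)) for c in big(ym>0,4)])
```

```text
(555, 777, 3) (513, 783, 3)
vise [[244.60000610351562, 197.10000610351562], [246.1999969482422, 159.8000030517578], [342.29998779296875, 164.0], [340.70001220703125, 201.3000030517578]] [[0.499, 0.066, 0.016], [0.638, 0.057, 0.016], [0.614, -0.302, 0.016], [0.474, -0.291, 0.016]] [ 0.55620728 -0.11735227  0.016     ] [np.float64(0.358), np.float64(0.14), np.float64(0.361), np.float64(0.14)]
mould [ 0.5418 -0.037   0.0852] [ 13 154  63]
tab [ 0.5871 -0.2817  0.1571] [ 23 230 144]
mat [0.4824 0.278  0.0054] [ 16 137 115]
table [ 0.845   0.4242 -0.0034] [ 18 126 125]
yellow px [(41.0, array([344.5, 166. ]))]
```

View pics/topz.png

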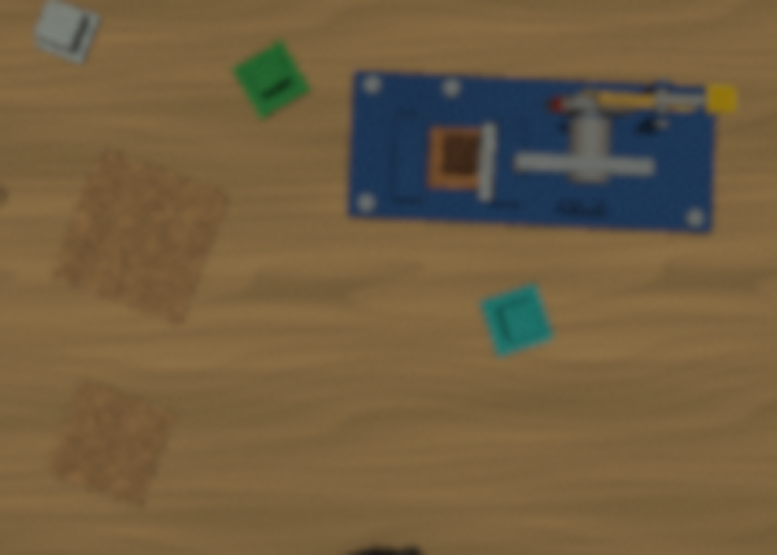

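View pics/scenez.png

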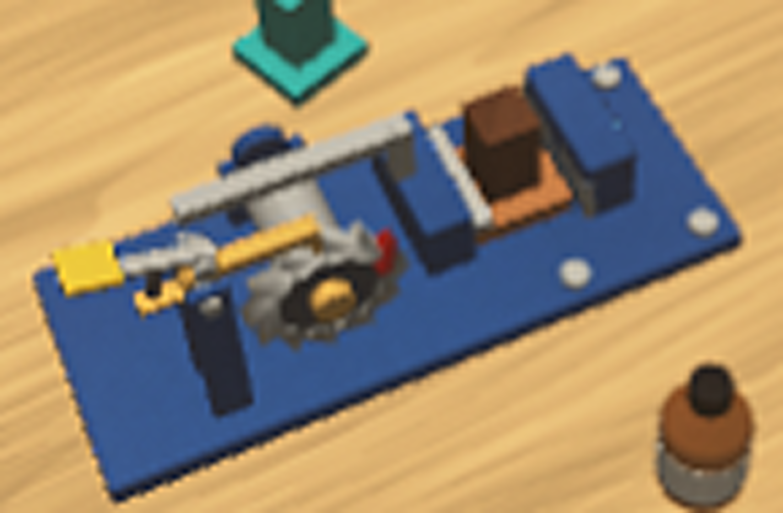

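The target vise, the mould (brown, pinched by the lip) and the larger mat are all unambiguous. The tab is at about (0.587, -0.282, 0.157). Next I move above it with the gripper shutting and take a wrist view.

Call:
arm_command --moves '[{"hand":-1,"dx":-0.2,"dz":-0.97,"dy":-0.275},{"hand":-1,"dx":-0.2,"dz":-0.97,"dy":-0.275},{"hand":-1,"dx":-0.2,"dz":-0.97,"dy":-0.275},{"hand":-1,"dx":-0.2,"dz":-0.97,"dy":-0.275},{"hand":-1,"dz":-0.97,"dy":-0.275},{"hand":-1,"dz":-0.97,"dy":-0.275},{"hand":-1,"dz":-0.97,"dy":-0.275},{"hand":-1,"dz":-0.97,"dy":-0.275},{"hand":-1,"dz":-0.97,"dy":-0.275},{"hand":-1,"dz":-0.97,"dy":-0.275},{"hand":-1,"dz":-0.97,"dy":-0.275},{"hand":-1,"dz":-0.97,"dy":-0.275}]' --newtons 40

```text
schema error: expected keys hand, dx, dy, dz, spin
```

Call:
arm_command --moves '[{"hand":-1,"dz":-0.97,"dy":-0.275},{"hand":-1,"dz":-0.97,"dy":-0.275},{"hand":-1,"dz":-0.97,"dy":-0.275},{"hand":-1,"spin":-0.99},{"hand":-1,"spin":-0.99},{"hand":-1,"spin":-0.99},{"hand":-1,"spin":-0.99},{"hand":-1,"spin":-0.99},{"hand":-1,"spin":-0.99},{"hand":-1,"spin":-0.99},{"hand":-1,"spin":-0.99},{"hand":-1,"spin":-0.98}]'

```text
schema error: expected keys hand, dx, dy, dz, spin
```

Run:
```python
from h import *
snap('wrist','w1'); st=sense();print({k:np.round(st[k],4).tolist() for k in ['t','ee_pos','tcp_rot','wrist_force','opening','joints']})
```

```text
{'t': 0.2, 'ee_pos': [0.2631, -0.5664, 0.2305], 'tcp_rot': [[-0.0005, 0.4213, -0.9069], [0.0014, -0.9069, -0.4213], [-1.0, -0.0015, -0.0001]], 'wrist_force': [0.0912, -0.2408, -0.3938], 'opening': 0.9998, 'joints': [-1.2057, 0.3087, 1.6347, -0.0, 1.1997, -0.0697]}
```

View pics/w1.png

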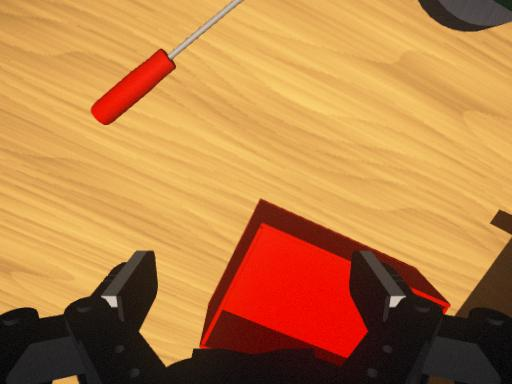

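All five keys are required in each row, so nothing moved. I'm resending with full rows.

Call:
arm_command --moves '[{"hand":-1,"dx":-0.2,"dy":-0.275,"dz":-0.97,"spin":0},{"hand":-1,"dx":-0.2,"dy":-0.275,"dz":-0.97,"spin":0},{"hand":-1,"dx":-0.2,"dy":-0.275,"dz":-0.97,"spin":0},{"hand":-1,"dx":-0.2,"dy":-0.275,"dz":-0.97,"spin":0},{"hand":-1,"dx":0,"dy":-0.275,"dz":-0.97,"spin":0},{"hand":-1,"dx":0,"dy":-0.275,"dz":-0.97,"spin":0},{"hand":-1,"dx":0,"dy":-0.275,"dz":-0.97,"spin":0},{"hand":-1,"dx":0,"dy":-0.275,"dz":-0.97,"spin":0},{"hand":-1,"dx":0,"dy":-0.275,"dz":-0.97,"spin":0},{"hand":-1,"dx":0,"dy":-0.275,"dz":-0.97,"spin":0},{"hand":-1,"dx":0,"dy":-0.275,"dz":-0.97,"spin":0},{"hand":-1,"dx":0,"dy":-0.275,"dz":-0.97,"spin":0}]' --newtons 40

```text
t: 1.2
ee_pos: [0.4931, -0.3684, 0.251]
tcp_rot: [[-0.0, 0.421, -0.907], [0.0, -0.907, -0.421], [-1.0, -0.0, 0.0]]
wrist_force: [0.1, 0.1, -0.1]
opening: -0.001
```

Call:
arm_command --moves '[{"hand":-1,"dx":0,"dy":-0.275,"dz":-0.97,"spin":0},{"hand":-1,"dx":0,"dy":-0.275,"dz":-0.97,"spin":0},{"hand":-1,"dx":0,"dy":-0.275,"dz":-0.97,"spin":0},{"hand":-1,"dx":0,"dy":0,"dz":0,"spin":-0.99},{"hand":-1,"dx":0,"dy":0,"dz":0,"spin":-0.99},{"hand":-1,"dx":0,"dy":0,"dz":0,"spin":-0.99},{"hand":-1,"dx":0,"dy":0,"dz":0,"spin":-0.99},{"hand":-1,"dx":0,"dy":0,"dz":0,"spin":-0.99},{"hand":-1,"dx":0,"dy":0,"dz":0,"spin":-0.99},{"hand":-1,"dx":0,"dy":0,"dz":0,"spin":-0.99},{"hand":-1,"dx":0,"dy":0,"dz":0,"spin":-0.99},{"hand":-1,"dx":0,"dy":0,"dz":0,"spin":-0.98}]'

```text
t: 2.2
ee_pos: [0.5495, -0.32, 0.2509]
tcp_rot: [[-0.001, 0.998, -0.062], [0.0, -0.062, -0.998], [-1.0, -0.001, -0.0]]
wrist_force: [-0.3, 0.5, -0.8]
opening: -0.002
```

Run:
```python
from h import *
snap('wrist','w1'); st=sense();print({k:np.round(st[k],4).tolist() for k in ['t','ee_pos','tcp_rot','wrist_force','opening','joints']})
```

```text
{'t': 2.25, 'ee_pos': [0.5495, -0.32, 0.2509], 'tcp_rot': [[-0.0006, 0.9983, -0.0586], [0.0004, -0.0586, -0.9983], [-1.0, -0.0006, -0.0004]], 'wrist_force': [0.0476, 0.3506, -0.3692], 'opening': -0.001, 'joints': [-0.5957, 0.3126, 1.5872, -0.0, 1.2425, -0.5371]}
```

View pics/w1.png

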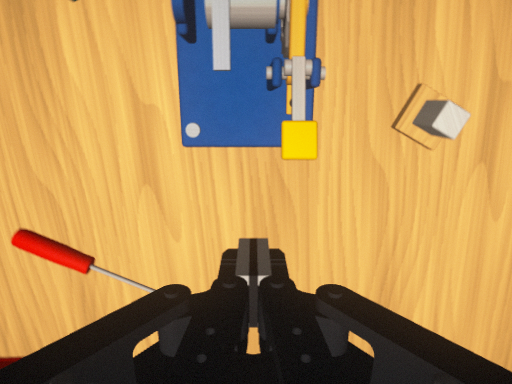

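The wrist view shows the tab at about (300,140), the pivot at (298,72), the shut fingertips at about (253,245) and the vise plate's -y end at row 146. I'll measure the tab from this view.

```bash
cat >> h.py <<'E'
def tab(s,z=0.157):
    hsv=cv2.cvtColor(s['pixels'],cv2.COLOR_BGR2HSV)
    m=cv2.inRange(hsv,(24,200,120),(34,255,255)); c=cv2.findContours(m,0,2)[0]; c=max(c,key=cv2.contourArea)
    bx=cv2.boxPoints(cv2.minAreaRect(c)); return bx, plane(s,bx,z), m
E
python3 - <<'E'
from h import *
s=load('w1'); bx,P,m=tab(s); print(bx.round(1).tolist(),P.round(4).tolist(),P.mean(0).round(4),[np.linalg.norm(P[i]-P[i-1]).round(4) for i in range(4)])
C=cloud(s); print('depth',np.nanmedian(C[m>0],0).round(4))
hsv=cv2.cvtColor(s['pixels'],cv2.COLOR_BGR2HSV)
b=cv2.inRange(hsv,(105,150,60),(125,255,255)); ed=plane(s,[(186,145),(270,146)],0.016); print('end edge',ed.round(4).tolist())
e2=plane(s,[(180,40),(182.5,140)],0.016);print('side edge',e2.round(4).tolist())
print('pivot',plane(s,[(297,73)],0.125).round(4))
E
```

```text
[[283.0, 122.0], [316.0, 122.0], [316.0, 158.0], [283.0, 158.0]] [[0.5748, -0.2654, 0.157], [0.5979, -0.2668, 0.157], [0.5976, -0.2923, 0.157], [0.5738, -0.2909, 0.157]] [ 0.586  -0.2788  0.157 ] [np.float64(0.0255), np.float64(0.0232), np.float64(0.0256), np.float64(0.0239)]
depth [ 0.5859 -0.2786  0.1568]
end edge [[0.4751, -0.2937, 0.016], [0.5709, -0.301, 0.016]]
side edge [[0.4816, -0.1828, 0.016], [0.4718, -0.2877, 0.016]]
pivot [[ 0.5897 -0.2313  0.125 ]]
```

Call:
arm_command --moves '[{"hand":-1,"dx":0,"dy":0.68,"dz":-0.7,"spin":-0.05},{"hand":-1,"dx":0,"dy":0.68,"dz":-0.7,"spin":0},{"hand":-1,"dx":0.8,"dy":0,"dz":0,"spin":0},{"hand":-1,"dx":0.8,"dy":0,"dz":0,"spin":0},{"hand":-1,"dx":0.8,"dy":0,"dz":0,"spin":0},{"hand":-1,"dx":0.6,"dy":0,"dz":0,"spin":0},{"hand":-1,"dx":0.4,"dy":0,"dz":0,"spin":0},{"hand":-1,"dx":0,"dy":0,"dz":0,"spin":0},{"hand":-1,"dx":0,"dy":0,"dz":0,"spin":0}]'

```text
t: 3.0
ee_pos: [0.5856, -0.2873, 0.1658]
tcp_rot: [[-0.001, 0.998, -0.063], [0.001, -0.063, -0.998], [-1.0, -0.001, -0.001]]
wrist_force: [-0.5, -1.0, 0.3]
opening: 0.005
```

Run:
```python
from h import *
snap('wrist','w2'); st=sense();print({k:np.round(st[k],4).tolist() for k in ['t','ee_pos','tcp_rot','wrist_force','opening','joints']})
```

```text
{'t': 3.05, 'ee_pos': [0.5864, -0.2877, 0.1669], 'tcp_rot': [[0.0009, 0.998, -0.0628], [-0.0005, -0.0628, -0.998], [-1.0, 0.0009, 0.0004]], 'wrist_force': [1.6152, 0.6017, -0.048], 'opening': 0.0003, 'joints': [-0.5228, 0.4228, 1.6148, 0.0, 1.1029, -0.46]}
```

View pics/w2.png

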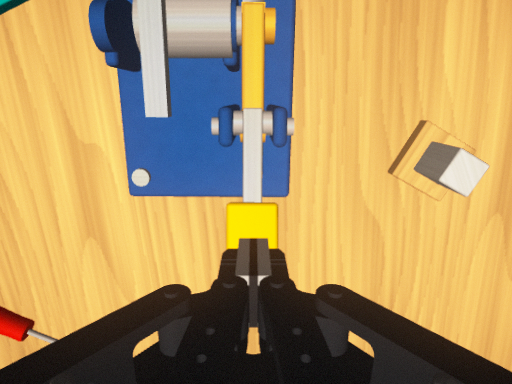

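Call:
arm_command --moves '[{"hand":-1,"dx":0.12,"dy":0,"dz":0,"spin":0},{"hand":-1,"dx":0.12,"dy":0,"dz":0,"spin":0},{"hand":-1,"dx":0.08,"dy":0,"dz":0,"spin":0},{"hand":-1,"dx":0.08,"dy":0,"dz":0.02,"spin":0},{"hand":-1,"dx":0,"dy":0,"dz":0,"spin":0}]'

```text
t: 3.47
ee_pos: [0.5859, -0.2881, 0.1563]
tcp_rot: [[0.0, 0.998, -0.062], [-0.0, -0.062, -0.998], [-1.0, 0.0, 0.0]]
wrist_force: [0.2, -1.7, 1.3]
opening: 0.002
```

Call:
arm_command --moves '[{"hand":-1,"dx":0.04,"dy":0,"dz":0.016,"spin":0},{"hand":-1,"dx":0.04,"dy":0,"dz":0.016,"spin":0},{"hand":-1,"dx":0,"dy":0,"dz":0,"spin":0}]'

```text
t: 3.72
ee_pos: [0.5858, -0.2889, 0.1542]
tcp_rot: [[0.0, 0.998, -0.062], [-0.0, -0.062, -0.998], [-1.0, 0.0, 0.0]]
wrist_force: [-0.9, -0.8, -0.1]
opening: 0.0
```

Call:
arm_command --moves '[{"hand":-1,"dx":0.04,"dy":0,"dz":0.016,"spin":0},{"hand":-1,"dx":0.04,"dy":0,"dz":0.016,"spin":0},{"hand":-1,"dx":0,"dy":0,"dz":0,"spin":0}]'

```text
t: 3.97
ee_pos: [0.5858, -0.2897, 0.1525]
tcp_rot: [[0.0, 0.998, -0.062], [-0.0, -0.062, -0.998], [-1.0, 0.0, 0.0]]
wrist_force: [-1.5, 0.2, 2.6]
opening: -0.0
```

Call:
arm_command --moves '[{"hand":-1,"dx":0.04,"dy":0,"dz":0.016,"spin":0},{"hand":-1,"dx":0.04,"dy":0,"dz":0.016,"spin":0},{"hand":-1,"dx":0,"dy":0,"dz":0,"spin":0}]'

```text
t: 4.22
ee_pos: [0.5858, -0.2905, 0.151]
tcp_rot: [[0.0, 0.998, -0.062], [-0.0, -0.062, -0.998], [-1.0, 0.0, 0.0]]
wrist_force: [-1.3, 0.4, 6.0]
opening: 0.003
```

The drag began at about z = 0.153. I'll go on in finer steps.

Call:
arm_command --moves '[{"hand":-1,"dx":0.04,"dy":0,"dz":0.016,"spin":0},{"hand":-1,"dx":0,"dy":0,"dz":0,"spin":0}]'

```text
t: 4.38
ee_pos: [0.5858, -0.2909, 0.1502]
tcp_rot: [[0.0, 0.998, -0.062], [-0.0, -0.062, -0.998], [-1.0, 0.0, 0.0]]
wrist_force: [-1.7, -0.1, 6.3]
opening: 0.003
```

Call:
arm_command --moves '[{"hand":-1,"dx":0.04,"dy":0,"dz":0.016,"spin":0},{"hand":-1,"dx":0,"dy":0,"dz":0,"spin":0}]'

```text
t: 4.55
ee_pos: [0.5858, -0.2913, 0.1493]
tcp_rot: [[0.0, 0.998, -0.062], [-0.0, -0.062, -0.998], [-1.0, 0.0, 0.0]]
wrist_force: [-2.6, 0.5, 5.7]
opening: -0.0
```

Run:
```python
from h import *
s=snap('scene','s2'); w=snap('wrist','w3'); st=sense();print({k:np.round(st[k],4).tolist() for k in ['t','ee_pos','wrist_force']})
b=cv2.resize(s['pixels'][215:285,155:255],None,fx=6,fy=6,interpolation=cv2.INTER_CUBIC)
cv2.imwrite('pics/s2z.png',b)
```

```text
{'t': 4.65, 'ee_pos': [0.5858, -0.2913, 0.1493], 'wrist_force': [-3.2399, -0.9075, 5.733]}
```

View pics/s2z.png

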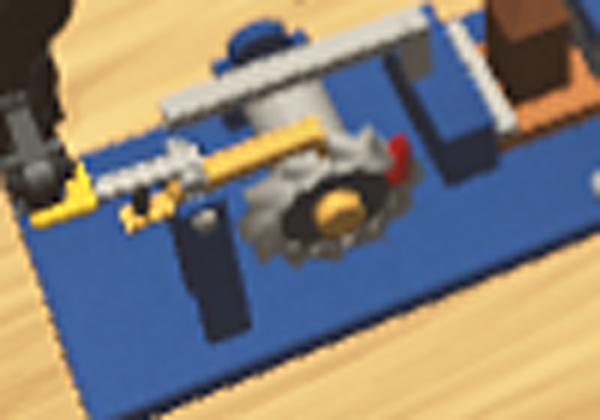

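View pics/w3.png

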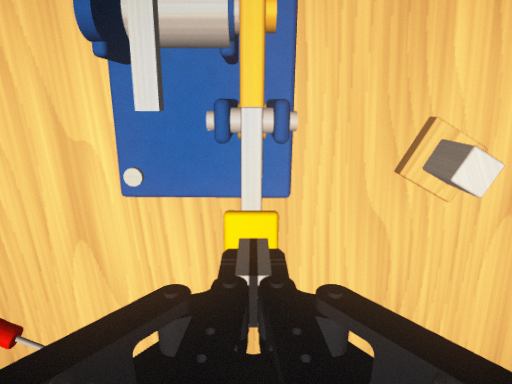

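The drum hasn't moved, and the force is about 6 N. The end of the rack bar, at (147,110) in the wrist view, travels 16 mm/rad with the drum, so I'll use it as my gauge.

```bash
cat >> h.py <<'E'
def barend(s,P0=(0.5215,-0.2075)):
    # bar's -y end: grey pixels on blue, along its column band
    hsv=cv2.cvtColor(s['pixels'],cv2.COLOR_BGR2HSV)
    m=((hsv[...,1]<60)&(hsv[...,2]>90)).astype(np.uint8)
    n,l,st,_=cv2.connectedComponentsWithStats(m[:230,:])
    return m,n,l,st
def bar(s):
    m,n,l,st=barend(s)
    r=[]
    for i in range(1,n):
        x,y,w,h,a=st[i]
        if a>1500 and y<5 and x<200:
            ys=y+h
            cols=np.where(l[ys-12]==i)[0]; v=np.median([np.where(l[:,c]==i)[0].max() for c in cols[3:-3]])+.5
            p=plane(s,[(cols.mean(),v)],0.099)[0]; r.append((round(cols.mean(),1),len(cols),v,p.round(4).tolist(), round(float(p@[0.065,0.998,0]),4)))
    return r
E
python3 - <<'E'
from h import *
for f in ['w1','w2','w3']: print(bar(load(f)))
E
```

```text
[]
[(np.float64(156.0), 23, np.float64(116.5), [0.5302, -0.2223, 0.099], -0.1874), (np.float64(199.0), 65, np.float64(56.5), [0.5606, -0.1895, 0.099], -0.1527)]
[(np.float64(146.0), 25, np.float64(110.5), [0.5299, -0.2223, 0.099], -0.1874), (np.float64(193.5), 70, np.float64(46.5), [0.5606, -0.1905, 0.099], -0.1537)]
```

Call:
arm_command --moves '[{"hand":-1,"dx":0.04,"dy":0,"dz":0.016,"spin":0},{"hand":-1,"dx":0,"dy":0,"dz":0,"spin":0}]'

```text
t: 4.82
ee_pos: [0.5857, -0.2918, 0.1483]
tcp_rot: [[0.0, 0.998, -0.062], [-0.001, -0.062, -0.998], [-1.0, 0.0, 0.001]]
wrist_force: [-2.3, -0.3, 6.2]
opening: 0.004
```

Run:
```python
from h import *
print(bar(snap('wrist','w4'))); st=sense();print({k:np.round(st[k],4).tolist() for k in ['t','ee_pos','wrist_force']})
```

```text
[(np.float64(145.0), 25, np.float64(109.5), [0.5297, -0.2221, 0.099], -0.1873), (np.float64(193.5), 70, np.float64(45.5), [0.5608, -0.1906, 0.099], -0.1538)]
{'t': 4.8667, 'ee_pos': [0.5857, -0.2918, 0.1483], 'wrist_force': [-2.0767, -0.0913, 5.86]}
```

Call:
arm_command --moves '[{"hand":-1,"dx":0.03,"dy":0,"dz":0.01,"spin":0},{"hand":-1,"dx":0,"dy":0,"dz":0,"spin":0}]'

```text
t: 5.03
ee_pos: [0.5857, -0.2921, 0.1475]
tcp_rot: [[0.0, 0.998, -0.062], [-0.001, -0.062, -0.998], [-1.0, 0.0, 0.001]]
wrist_force: [-2.2, -0.2, 5.7]
opening: -0.0
```

Call:
arm_command --moves '[{"hand":-1,"dx":0.02,"dy":0,"dz":0.008,"spin":0},{"hand":-1,"dx":0,"dy":0,"dz":0,"spin":0}]'

```text
t: 5.2
ee_pos: [0.5857, -0.2923, 0.147]
tcp_rot: [[0.0, 0.998, -0.062], [-0.001, -0.062, -0.998], [-1.0, 0.0, 0.001]]
wrist_force: [-1.6, -0.3, 4.3]
opening: -0.001
```

Run:
```python
from h import *
print(bar(snap('wrist','w5'))); st=sense();print({k:np.round(st[k],4).tolist() for k in ['t','ee_pos','wrist_force']})
```

```text
[(np.float64(144.5), 26, np.float64(108.5), [0.5299, -0.2221, 0.099], -0.1872), (np.float64(193.0), 71, np.float64(43.5), [0.5608, -0.1904, 0.099], -0.1535)]
{'t': 5.25, 'ee_pos': [0.5857, -0.2923, 0.147], 'wrist_force': [-1.2962, -0.4688, 5.6411]}
```

Call:
arm_command --moves '[{"hand":-1,"dx":0.02,"dy":0,"dz":0.008,"spin":0},{"hand":-1,"dx":0,"dy":0,"dz":0,"spin":0}]'

```text
t: 5.42
ee_pos: [0.5857, -0.2926, 0.1465]
tcp_rot: [[0.0, 0.998, -0.062], [-0.001, -0.062, -0.998], [-1.0, 0.0, 0.001]]
wrist_force: [-1.8, 0.3, 5.1]
opening: 0.001
```

Call:
arm_command --moves '[{"hand":-1,"dx":0.02,"dy":0,"dz":0.008,"spin":0},{"hand":-1,"dx":0,"dy":0,"dz":0,"spin":0}]'

```text
t: 5.58
ee_pos: [0.5857, -0.2928, 0.1459]
tcp_rot: [[0.0, 0.998, -0.062], [-0.001, -0.062, -0.998], [-1.0, 0.0, 0.001]]
wrist_force: [-1.9, -0.1, 4.5]
opening: -0.001
```

Run:
```python
from h import *
print(bar(snap('wrist','w6'))); st=sense();print({k:np.round(st[k],4).tolist() for k in ['t','ee_pos','wrist_force']})
```

```text
[(np.float64(144.0), 25, np.float64(107.5), [0.53, -0.222, 0.099], -0.1871), (np.float64(192.5), 72, np.float64(42.5), [0.5607, -0.1905, 0.099], -0.1537)]
{'t': 5.6333, 'ee_pos': [0.5857, -0.2928, 0.1459], 'wrist_force': [-1.7662, -0.5153, 5.2573]}
```

Call:
arm_command --moves '[{"hand":-1,"dx":0.03,"dy":0,"dz":0.008,"spin":0},{"hand":-1,"dx":0,"dy":0,"dz":0,"spin":0}]'

```text
t: 5.8
ee_pos: [0.5856, -0.2932, 0.1447]
tcp_rot: [[0.0, 0.998, -0.062], [-0.001, -0.062, -0.998], [-1.0, 0.0, 0.001]]
wrist_force: [-2.0, -2.0, 3.1]
opening: -0.003
```

Call:
arm_command --moves '[{"hand":-1,"dx":0.02,"dy":0,"dz":0.008,"spin":0},{"hand":-1,"dx":0,"dy":0,"dz":0,"spin":0}]'

```text
t: 5.97
ee_pos: [0.5856, -0.2935, 0.144]
tcp_rot: [[0.0, 0.998, -0.062], [-0.001, -0.062, -0.998], [-1.0, 0.0, 0.001]]
wrist_force: [-1.7, -3.0, 3.1]
opening: -0.003
```

Run:
```python
from h import *
print(bar(snap('wrist','w7'))); st=sense();print({k:np.round(st[k],4).tolist() for k in ['t','ee_pos','wrist_force']})
```

```text
[(np.float64(142.5), 26, np.float64(107.5), [0.5297, -0.2227, 0.099], -0.1878), (np.float64(192.0), 73, np.float64(41.5), [0.5608, -0.191, 0.099], -0.1542)]
{'t': 6.0167, 'ee_pos': [0.5857, -0.2934, 0.144], 'wrist_force': [-0.6934, -2.1159, 3.973]}
```

The force dropped and the bar has started to move, so the pawl has come clear of the tooth. I'll go slightly deeper so it also stays clear of the next teeth, and watch for the stop.

Call:
arm_command --moves '[{"hand":-1,"dx":0.02,"dy":0,"dz":0.004,"spin":0},{"hand":-1,"dx":0,"dy":0,"dz":0,"spin":0}]'

```text
t: 6.18
ee_pos: [0.5858, -0.2934, 0.1436]
tcp_rot: [[0.001, 0.998, -0.062], [-0.001, -0.062, -0.998], [-1.0, 0.001, 0.001]]
wrist_force: [-1.4, -3.9, 4.7]
opening: 0.007
```

Run:
```python
from h import *
print(bar(snap('wrist','w8'))); st=sense();print({k:np.round(st[k],4).tolist() for k in ['t','ee_pos','wrist_force']})
```

```text
[(np.float64(142.5), 26, np.float64(108.5), [0.5299, -0.2232, 0.099], -0.1883), (np.float64(192.0), 73, np.float64(41.5), [0.561, -0.1911, 0.099], -0.1542)]
{'t': 6.2333, 'ee_pos': [0.5858, -0.2934, 0.1436], 'wrist_force': [-1.7705, -2.9132, 4.8118]}
```

Call:
arm_command --moves '[{"hand":-1,"dx":0.015,"dy":0,"dz":0,"spin":0},{"hand":-1,"dx":0,"dy":0,"dz":0,"spin":0}]'

```text
t: 6.4
ee_pos: [0.5858, -0.2935, 0.1434]
tcp_rot: [[0.001, 0.998, -0.062], [-0.001, -0.062, -0.998], [-1.0, 0.001, 0.001]]
wrist_force: [-1.9, -3.0, 5.9]
opening: -0.001
```

Run:
```python
from h import *
print(bar(snap('wrist','w9'))); st=sense();print({k:np.round(st[k],4).tolist() for k in ['t','ee_pos','wrist_force']})
```

```text
[(np.float64(142.5), 26, np.float64(109.5), [0.5299, -0.2237, 0.099], -0.1889), (np.float64(191.5), 72, np.float64(40.5), [0.5608, -0.1906, 0.099], -0.1538)]
{'t': 6.45, 'ee_pos': [0.5858, -0.2935, 0.1434], 'wrist_force': [-2.4228, -3.8744, 5.2734]}
```

Call:
arm_command --moves '[{"hand":-1,"dx":0,"dy":0,"dz":0,"spin":0},{"hand":-1,"dx":0,"dy":0,"dz":0,"spin":0},{"hand":-1,"dx":0,"dy":0,"dz":0,"spin":0},{"hand":-1,"dx":0,"dy":0,"dz":0,"spin":0},{"hand":-1,"dx":0,"dy":0,"dz":0,"spin":0},{"hand":-1,"dx":0,"dy":0,"dz":0,"spin":0},{"hand":-1,"dx":0,"dy":0,"dz":0,"spin":0},{"hand":-1,"dx":0,"dy":0,"dz":0,"spin":0},{"hand":-1,"dx":0,"dy":0,"dz":0,"spin":0},{"hand":-1,"dx":0,"dy":0,"dz":0,"spin":0},{"hand":-1,"dx":0,"dy":0,"dz":0,"spin":0},{"hand":-1,"dx":0,"dy":0,"dz":0,"spin":0}]'

```text
t: 7.45
ee_pos: [0.5858, -0.2935, 0.1434]
tcp_rot: [[0.001, 0.998, -0.062], [-0.001, -0.062, -0.998], [-1.0, 0.001, 0.001]]
wrist_force: [-1.9, -4.1, 5.7]
opening: -0.003
```

Run:
```python
from h import *
print(bar(snap('wrist','w10'))); st=sense();print({k:np.round(st[k],4).tolist() for k in ['t','ee_pos','wrist_force']})
```

```text
[(np.float64(142.5), 26, np.float64(113.5), [0.5296, -0.2259, 0.099], -0.191), (np.float64(191.5), 72, np.float64(40.5), [0.5608, -0.1906, 0.099], -0.1538)]
{'t': 7.5, 'ee_pos': [0.5858, -0.2934, 0.1434], 'wrist_force': [-1.9579, -3.8409, 5.9039]}
```

The bar moves at about 2.1 mm/s (0.125 rad/s), and the drum is at about 0.23 rad. I'll hold about 3 s more and check again.

Call:
arm_command --moves '[{"hand":-1,"dx":0,"dy":0,"dz":0,"spin":0},{"hand":-1,"dx":0,"dy":0,"dz":0,"spin":0},{"hand":-1,"dx":0,"dy":0,"dz":0,"spin":0},{"hand":-1,"dx":0,"dy":0,"dz":0,"spin":0},{"hand":-1,"dx":0,"dy":0,"dz":0,"spin":0},{"hand":-1,"dx":0,"dy":0,"dz":0,"spin":0},{"hand":-1,"dx":0,"dy":0,"dz":0,"spin":0},{"hand":-1,"dx":0,"dy":0,"dz":0,"spin":0},{"hand":-1,"dx":0,"dy":0,"dz":0,"spin":0},{"hand":-1,"dx":0,"dy":0,"dz":0,"spin":0},{"hand":-1,"dx":0,"dy":0,"dz":0,"spin":0},{"hand":-1,"dx":0,"dy":0,"dz":0,"spin":0}]'

```text
t: 8.5
ee_pos: [0.5858, -0.2935, 0.1434]
tcp_rot: [[0.001, 0.998, -0.062], [-0.001, -0.062, -0.998], [-1.0, 0.001, 0.001]]
wrist_force: [-1.6, -3.8, 5.5]
opening: 0.004
```

Call:
arm_command --moves '[{"hand":-1,"dx":0,"dy":0,"dz":0,"spin":0},{"hand":-1,"dx":0,"dy":0,"dz":0,"spin":0},{"hand":-1,"dx":0,"dy":0,"dz":0,"spin":0},{"hand":-1,"dx":0,"dy":0,"dz":0,"spin":0},{"hand":-1,"dx":0,"dy":0,"dz":0,"spin":0},{"hand":-1,"dx":0,"dy":0,"dz":0,"spin":0},{"hand":-1,"dx":0,"dy":0,"dz":0,"spin":0},{"hand":-1,"dx":0,"dy":0,"dz":0,"spin":0},{"hand":-1,"dx":0,"dy":0,"dz":0,"spin":0},{"hand":-1,"dx":0,"dy":0,"dz":0,"spin":0},{"hand":-1,"dx":0,"dy":0,"dz":0,"spin":0},{"hand":-1,"dx":0,"dy":0,"dz":0,"spin":0}]'

```text
t: 9.5
ee_pos: [0.5858, -0.2935, 0.1434]
tcp_rot: [[0.001, 0.998, -0.062], [-0.001, -0.062, -0.998], [-1.0, 0.001, 0.001]]
wrist_force: [-2.4, -3.5, 4.9]
opening: 0.0
```

Run:
```python
from h import *
print(bar(snap('wrist','w11'))); st=sense();print({k:np.round(st[k],4).tolist() for k in ['t','ee_pos','wrist_force']})
```

```text
[(np.float64(143.5), 26, np.float64(121.5), [0.5295, -0.2302, 0.099], -0.1953), (np.float64(191.5), 72, np.float64(40.5), [0.5608, -0.1906, 0.099], -0.1538)]
{'t': 9.55, 'ee_pos': [0.5858, -0.2935, 0.1434], 'wrist_force': [-2.112, -3.2868, 5.458]}
```

Call:
arm_command --moves '[{"hand":-1,"dx":0,"dy":0,"dz":0,"spin":0},{"hand":-1,"dx":0,"dy":0,"dz":0,"spin":0},{"hand":-1,"dx":0,"dy":0,"dz":0,"spin":0},{"hand":-1,"dx":0,"dy":0,"dz":0,"spin":0},{"hand":-1,"dx":0,"dy":0,"dz":0,"spin":0},{"hand":-1,"dx":0,"dy":0,"dz":0,"spin":0},{"hand":-1,"dx":0,"dy":0,"dz":0,"spin":0},{"hand":-1,"dx":0,"dy":0,"dz":0,"spin":0},{"hand":-1,"dx":0,"dy":0,"dz":0,"spin":0},{"hand":-1,"dx":0,"dy":0,"dz":0,"spin":0},{"hand":-1,"dx":0,"dy":0,"dz":0,"spin":0},{"hand":-1,"dx":0,"dy":0,"dz":0,"spin":0}]'

```text
t: 10.55
ee_pos: [0.5858, -0.2935, 0.1434]
tcp_rot: [[0.001, 0.998, -0.062], [-0.001, -0.062, -0.998], [-1.0, 0.001, 0.001]]
wrist_force: [-2.9, -3.4, 6.2]
opening: 0.007
```

Call:
arm_command --moves '[{"hand":-1,"dx":0,"dy":0,"dz":0,"spin":0},{"hand":-1,"dx":0,"dy":0,"dz":0,"spin":0},{"hand":-1,"dx":0,"dy":0,"dz":0,"spin":0},{"hand":-1,"dx":0,"dy":0,"dz":0,"spin":0},{"hand":-1,"dx":0,"dy":0,"dz":0,"spin":0},{"hand":-1,"dx":0,"dy":0,"dz":0,"spin":0},{"hand":-1,"dx":0,"dy":0,"dz":0,"spin":0},{"hand":-1,"dx":0,"dy":0,"dz":0,"spin":0},{"hand":-1,"dx":0,"dy":0,"dz":0,"spin":0},{"hand":-1,"dx":0,"dy":0,"dz":0,"spin":0}]'

```text
t: 11.38
ee_pos: [0.5858, -0.2934, 0.1434]
tcp_rot: [[0.001, 0.998, -0.062], [-0.001, -0.062, -0.998], [-1.0, 0.001, 0.001]]
wrist_force: [-2.1, -3.4, 4.7]
opening: -0.003
```

Run:
```python
from h import *
print(bar(snap('wrist','w12'))); s=snap('scene','s12');st=sense();print({k:np.round(st[k],4).tolist() for k in ['t','ee_pos','wrist_force']})
b=cv2.resize(s['pixels'][215:285,155:255],None,fx=6,fy=6,interpolation=cv2.INTER_CUBIC)
cv2.imwrite('pics/s12z.png',b)
```

```text
[(np.float64(143.5), 26, np.float64(127.5), [0.529, -0.2335, 0.099], -0.1986), (np.float64(191.5), 72, np.float64(40.5), [0.5608, -0.1906, 0.099], -0.1538)]
{'t': 11.4833, 'ee_pos': [0.5858, -0.2935, 0.1434], 'wrist_force': [-2.022, -3.2004, 5.2035]}
```

View pics/s12z.png

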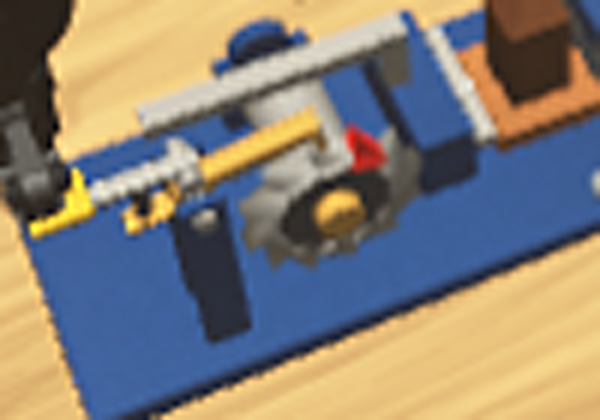

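The scene crop shows the red tooth approaching the nose, and the bar gauge gives about 0.70 rad, past the first tooth. I'll wait briefly, then let go.

Call:
arm_command --moves '[{"hand":-1,"dx":0,"dy":0,"dz":0,"spin":0},{"hand":-1,"dx":0,"dy":0,"dz":0,"spin":0},{"hand":-1,"dx":0,"dy":0,"dz":0,"spin":0},{"hand":-1,"dx":0,"dy":0,"dz":0,"spin":0},{"hand":-1,"dx":0,"dy":0,"dz":0,"spin":0},{"hand":-1,"dx":-0.3,"dy":0,"dz":0,"spin":0},{"hand":-1,"dx":-0.5,"dy":0,"dz":0,"spin":0},{"hand":-1,"dx":-0.8,"dy":0,"dz":0,"spin":0},{"hand":-1,"dx":-0.8,"dy":0,"dz":0,"spin":0}]'

```text
t: 12.23
ee_pos: [0.5848, -0.2911, 0.2024]
tcp_rot: [[-0.003, 0.998, -0.062], [0.003, -0.062, -0.998], [-1.0, -0.003, -0.003]]
wrist_force: [-0.1, 0.6, 0.8]
opening: -0.001
```

Run:
```python
from h import *
print(bar(snap('wrist','w13'))); s=snap('scene','s13');st=sense();print({k:np.round(st[k],4).tolist() for k in ['t','ee_pos','wrist_force','tcp_rot']})
b=cv2.resize(s['pixels'][215:285,155:255],None,fx=6,fy=6,interpolation=cv2.INTER_CUBIC)
cv2.imwrite('pics/s13z.png',b)
# mat + mould from top
t=load('top0'); hsv=cv2.cvtColor(t['pixels'],cv2.COLOR_BGR2HSV)
C=cloud(t)
roi=t['pixels'][170:235,155:222]; cv2.imwrite('pics/matz.png',cv2.resize(roi,None,fx=8,fy=8,interpolation=cv2.INTER_CUBIC))
print(hsv[200:206,170:176:2].tolist(), hsv[240:243,200:206:2].tolist())
```

```text
[(np.float64(171.5), 20, np.float64(127.5), [0.5287, -0.2356, 0.099], -0.2007), (np.float64(208.0), 55, np.float64(57.5), [0.5603, -0.1894, 0.099], -0.1526)]
{'t': 12.3333, 'ee_pos': [0.5881, -0.2932, 0.2074], 'wrist_force': [-0.1961, -0.6021, 1.1763], 'tcp_rot': [[0.0068, 0.9981, -0.0618], [-0.0023, -0.0617, -0.9981], [-1.0, 0.0069, 0.0019]]}
[[[17, 136, 122], [16, 135, 127], [16, 136, 120]], [[16, 135, 121], [16, 136, 126], [16, 135, 117]], [[16, 134, 120], [16, 135, 123], [16, 134, 116]], [[17, 136, 118], [16, 134, 118], [16, 135, 117]], [[16, 134, 116], [16, 134, 114], [16, 135, 115]], [[17, 135, 113], [17, 133, 111], [16, 133, 111]]] [[[18, 126, 127], [18, 129, 127], [18, 128, 126]], [[17, 127, 124], [18, 129, 123], [18, 129, 123]], [[18, 129, 123], [17, 127, 124], [18, 129, 123]]]
```

View pics/s13z.png

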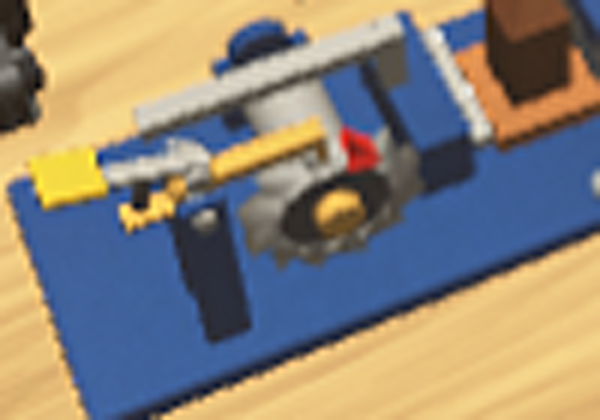

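View pics/matz.png

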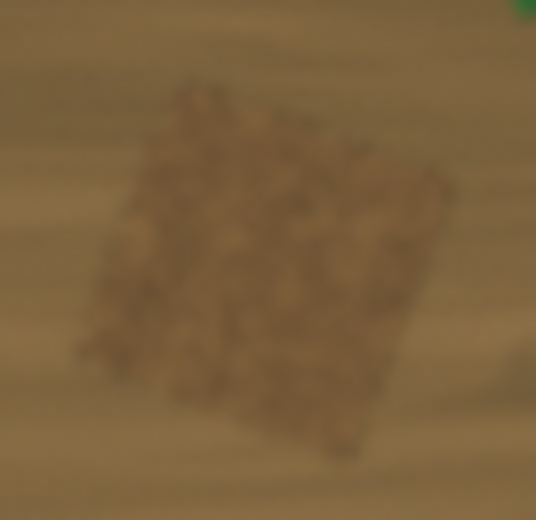

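The pawl is down, at about 0.83 rad and creeping towards the red tooth. Meanwhile I move above the mould with the hand opening.

Call:
arm_command --moves '[{"hand":0.7,"dx":-0.5,"dy":-0.27,"dz":-0.89,"spin":0},{"hand":0.7,"dx":-0.5,"dy":-0.27,"dz":-0.89,"spin":0},{"hand":0.7,"dx":-0.5,"dy":-0.27,"dz":-0.89,"spin":0},{"hand":0.7,"dx":-0.5,"dy":-0.27,"dz":-0.89,"spin":0},{"hand":0.7,"dx":-0.2,"dy":-0.27,"dz":-0.89,"spin":0},{"hand":0.7,"dx":0,"dy":-0.27,"dz":-0.89,"spin":0},{"hand":0.7,"dx":0,"dy":-0.27,"dz":-0.89,"spin":0},{"hand":0.7,"dx":0,"dy":-0.27,"dz":-0.89,"spin":0},{"hand":0.7,"dx":0,"dy":-0.27,"dz":-0.89,"spin":0},{"hand":0.7,"dx":0,"dy":0,"dz":0,"spin":0},{"hand":0.7,"dx":0,"dy":0,"dz":0,"spin":0},{"hand":0.7,"dx":0,"dy":0,"dz":0,"spin":0}]'

```text
t: 13.33
ee_pos: [0.5372, -0.0891, 0.2574]
tcp_rot: [[-0.001, 0.998, -0.061], [0.0, -0.061, -0.998], [-1.0, -0.001, -0.0]]
wrist_force: [-1.0, -0.3, 0.8]
opening: 0.849
```

Call:
arm_command --moves '[{"hand":0.7,"dx":0,"dy":0,"dz":0,"spin":0},{"hand":0.7,"dx":0,"dy":0,"dz":0,"spin":0},{"hand":0.7,"dx":0,"dy":0,"dz":0,"spin":0},{"hand":0.7,"dx":0,"dy":0,"dz":0,"spin":0},{"hand":0.7,"dx":0,"dy":0,"dz":0,"spin":0},{"hand":0.7,"dx":0,"dy":0,"dz":0,"spin":0},{"hand":0.7,"dx":0,"dy":0,"dz":0,"spin":0},{"hand":0.7,"dx":0,"dy":0,"dz":0,"spin":0},{"hand":0.7,"dx":0,"dy":0,"dz":0,"spin":0},{"hand":0.7,"dx":0,"dy":0,"dz":0,"spin":0},{"hand":0.7,"dx":0,"dy":0,"dz":0,"spin":0},{"hand":0.7,"dx":0,"dy":0,"dz":0,"spin":0}]'

```text
t: 14.33
ee_pos: [0.5374, -0.0892, 0.2579]
tcp_rot: [[0.0, 0.998, -0.062], [-0.0, -0.062, -0.998], [-1.0, 0.0, 0.0]]
wrist_force: [-0.2, 0.7, -0.6]
opening: 0.851
```

Run:
```python
from h import *
snap('wrist','w14'); s=snap('scene','s14');st=sense();print({k:np.round(st[k],4).tolist() for k in ['t','ee_pos','wrist_force','tcp_rot','opening']})
b=cv2.resize(s['pixels'][195:285,155:295],None,fx=5.5,fy=5.5,interpolation=cv2.INTER_CUBIC)
cv2.imwrite('pics/s14z.png',b)
```

```text
{'t': 14.4333, 'ee_pos': [0.5373, -0.0892, 0.2579], 'wrist_force': [0.6171, -0.6862, -0.1468], 'tcp_rot': [[0.0001, 0.9981, -0.0618], [-0.0, -0.0618, -0.9981], [-1.0, 0.0001, 0.0]], 'opening': 0.8474}
```

View pics/s14z.png

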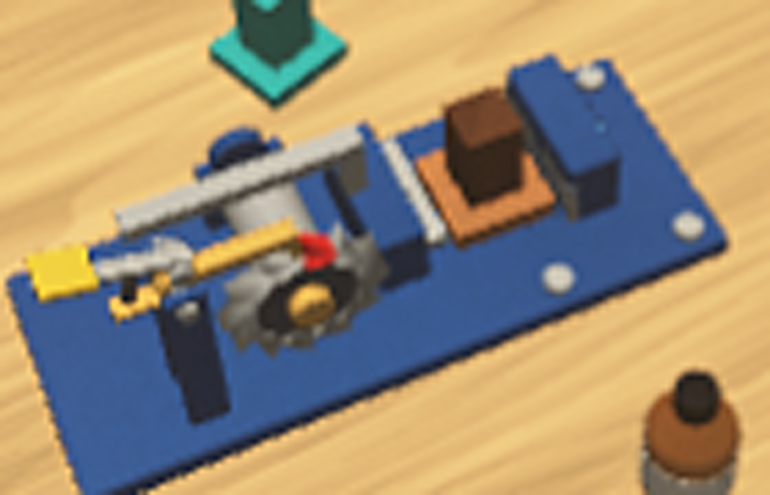

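View pics/w14.png

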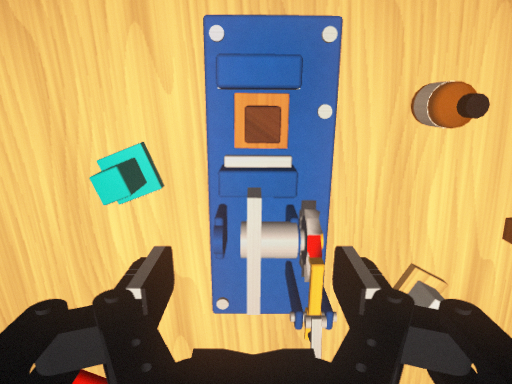

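The red tooth now sits at the nose in the scene crop. In the wrist view the lip (258,162) is clear of the mould's foot, whose block top is at (263,124). I'll measure the mould.

Run:
```python
from h import *
s=load('w14'); hsv=cv2.cvtColor(s['pixels'],cv2.COLOR_BGR2HSV)
print(hsv[124,263],hsv[100,240])
m=cv2.inRange(hsv,(0,60,20),(18,255,115)); m[:90]=0;m[155:]=0;m[:,:225]=0;m[:,300:]=0
m=cv2.morphologyEx(m,cv2.MORPH_OPEN,np.ones((3,3)))
c=max(cv2.findContours(m,0,2)[0],key=cv2.contourArea); r=cv2.minAreaRect(c);bx=cv2.boxPoints(r)
P=plane(s,bx,0.086);print(r,P.round(4).tolist(),P.mean(0).round(4),[np.linalg.norm(P[i]-P[i-1]).round(4) for i in range(4)])
m2=cv2.inRange(hsv,(0,60,20),(18,255,255)); m2[:85]=0;m2[154:]=0;m2[:,:225]=0;m2[:,300:]=0
c=max(cv2.findContours(m2,0,2)[0],key=cv2.contourArea); r=cv2.minAreaRect(c);bx=cv2.boxPoints(r)
P=plane(s,bx,0.030);print('foot',r,P.round(4).tolist(),P.mean(0).round(4),[np.linalg.norm(P[i]-P[i-1]).round(4) for i in range(4)])
C=cloud(s); q=C[m>0]; print('cloud block',np.nanmedian(q,0), np.nanpercentile(q[:,2],[5,50,95]))
```

```text
[  9 174 132] [ 15 179 239]Traceback (most recent call last):
  File "<stdin>", line 6, in <module>
ValueError: max() iterable argument is empty
```

Run:
```python
from h import *
s=load('w14'); C=cloud(s); hsv=cv2.cvtColor(s['pixels'],cv2.COLOR_BGR2HSV)
def rep(n,m,z):
    c=max(cv2.findContours(m,0,2)[0],key=cv2.contourArea); r=cv2.minAreaRect(c);bx=cv2.boxPoints(r)
    P=plane(s,bx,z);print(n,r,P.round(4).tolist(),P.mean(0).round(4),[np.linalg.norm(P[i]-P[i-1]).round(4) for i in range(4)])
win=np.zeros(hsv.shape[:2],bool); win[85:154,225:300]=True
m=((C[...,2]>0.075)&win).astype(np.uint8)*255; rep('block',m,0.086); print(np.nanmedian(C[m>0],0))
m=(cv2.inRange(hsv,(0,60,20),(20,255,255))>0)&win; rep('foot',m.astype(np.uint8)*255,0.03)
v=(cv2.inRange(hsv,(0,60,20),(12,255,190))>0)&win; rep('blockcol',v.astype(np.uint8)*255,0.086)
```

```text
block ((261.64935302734375, 124.2659683227539), (36.57075881958008, 36.21104431152344), 2.2906100749969482) [[0.5304, -0.0558, 0.086], [0.5341, -0.0227, 0.086], [0.5677, -0.0262, 0.086], [0.565, -0.0594, 0.086]] [ 0.5493 -0.041   0.086 ] [np.float64(0.0347), np.float64(0.0333), np.float64(0.0337), np.float64(0.0333)]
[ 0.54932483 -0.04056536  0.08565338]
foot ((261.0, 120.49998474121094), (53.99999237060547, 54.99999237060547), 0.0) [[0.5181, -0.069, 0.03], [0.5227, -0.0099, 0.03], [0.5807, -0.0135, 0.03], [0.5786, -0.0728, 0.03]] [ 0.5501 -0.0413  0.03  ] [np.float64(0.0607), np.float64(0.0593), np.float64(0.0581), np.float64(0.0593)]
blockcol ((262.5, 124.0), (38.0, 35.0), 90.0) [[0.535, -0.0224, 0.086], [0.5672, -0.0244, 0.086], [0.5657, -0.0593, 0.086], [0.5326, -0.0572, 0.086]] [ 0.5501 -0.0409  0.086 ] [np.float64(0.0349), np.float64(0.0323), np.float64(0.0349), np.float64(0.0332)]
```

Call:
arm_command --moves '[{"hand":0.7,"dx":0,"dy":0.19,"dz":-0.98,"spin":0},{"hand":0.7,"dx":0,"dy":0.19,"dz":-0.98,"spin":0},{"hand":0.7,"dx":0.8,"dy":0,"dz":0,"spin":0},{"hand":0.7,"dx":0.9,"dy":0,"dz":0,"spin":0},{"hand":0.7,"dx":0.9,"dy":0,"dz":0,"spin":0},{"hand":0.7,"dx":0.9,"dy":0,"dz":0,"spin":0},{"hand":0.7,"dx":0.9,"dy":0,"dz":0,"spin":0},{"hand":0.7,"dx":0.8,"dy":0,"dz":0,"spin":0},{"hand":0.7,"dx":0.6,"dy":0,"dz":0,"spin":0},{"hand":0.7,"dx":0,"dy":0,"dz":0,"spin":0}]'

```text
t: 15.27
ee_pos: [0.5467, -0.0404, 0.1092]
tcp_rot: [[-0.008, 0.998, -0.062], [0.001, -0.062, -0.998], [-1.0, -0.008, -0.001]]
wrist_force: [-1.5, 0.1, -0.4]
opening: 0.85
```

Run:
```python
from h import *
snap('wrist','w15'); st=sense();print({k:np.round(st[k],4).tolist() for k in ['t','ee_pos','wrist_force','tcp_rot','opening']})
```

```text
{'t': 15.3167, 'ee_pos': [0.5481, -0.0406, 0.111], 'wrist_force': [0.4446, -0.4541, 0.4039], 'tcp_rot': [[-0.0046, 0.9981, -0.0619], [0.0007, -0.0619, -0.9981], [-1.0, -0.0046, -0.0005]], 'opening': 0.8498}
```

View pics/w15.png

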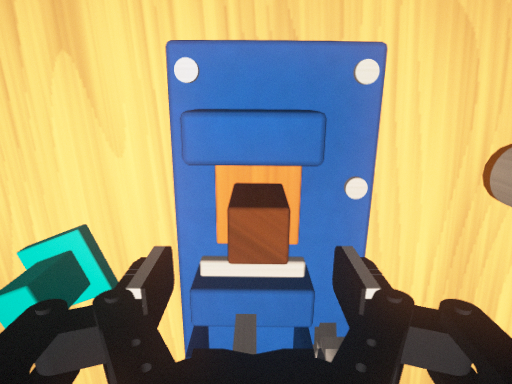

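The block, at column 260, is centred between the fingers. I'll lower and grip.

Call:
arm_command --moves '[{"hand":0.7,"dx":0.7,"dy":0.04,"dz":0,"spin":0},{"hand":0.7,"dx":0.7,"dy":0,"dz":0,"spin":0},{"hand":0.7,"dx":0.7,"dy":0,"dz":0,"spin":0},{"hand":0.5,"dx":0.5,"dy":0,"dz":0,"spin":0},{"hand":0.2,"dx":0,"dy":0,"dz":0,"spin":0}]'

```text
t: 15.73
ee_pos: [0.5495, -0.0408, 0.0464]
tcp_rot: [[-0.003, 0.998, -0.062], [0.0, -0.062, -0.998], [-1.0, -0.003, -0.0]]
wrist_force: [0.7, -0.5, 0.6]
opening: 0.627
```

Call:
arm_command --moves '[{"hand":-0.1,"dx":0,"dy":0,"dz":0,"spin":0},{"hand":-0.5,"dx":0,"dy":0,"dz":0,"spin":0},{"hand":-1,"dx":0,"dy":0,"dz":0,"spin":0},{"hand":-1,"dx":0,"dy":0,"dz":0,"spin":0},{"hand":-1,"dx":0,"dy":0,"dz":0,"spin":0},{"hand":-1,"dx":0,"dy":0,"dz":0,"spin":0}]' --newtons 40

```text
t: 16.23
ee_pos: [0.5518, -0.0411, 0.0489]
tcp_rot: [[0.002, 0.998, -0.062], [-0.0, -0.062, -0.998], [-1.0, 0.002, 0.0]]
wrist_force: [-0.4, -0.1, 2.5]
opening: 0.392
```

Call:
arm_command --moves '[{"hand":-1,"dx":-0.1,"dy":0,"dz":0,"spin":0},{"hand":-1,"dx":-0.3,"dy":0,"dz":0,"spin":0},{"hand":-1,"dx":-0.6,"dy":0,"dz":0,"spin":0},{"hand":-1,"dx":-0.8,"dy":0,"dz":0,"spin":0},{"hand":-1,"dx":-0.8,"dy":0,"dz":0,"spin":0},{"hand":-1,"dx":-0.8,"dy":0,"dz":0,"spin":0},{"hand":-1,"dx":-0.8,"dy":0,"dz":0,"spin":0},{"hand":-1,"dx":-0.8,"dy":0,"dz":0,"spin":0},{"hand":-1,"dx":0,"dy":0,"dz":0,"spin":0}]'

```text
t: 16.98
ee_pos: [0.554, -0.0414, 0.1776]
tcp_rot: [[0.009, 0.998, -0.062], [-0.001, -0.062, -0.998], [-1.0, 0.009, 0.001]]
wrist_force: [1.3, -0.0, -1.8]
opening: 0.394
```

Run:
```python
from h import *
s=snap('scene','s16');snap('wrist','w16'); st=sense();print({k:np.round(st[k],4).tolist() for k in ['t','ee_pos','wrist_force','tcp_rot','opening']})
t=load('top0'); c=np.array([[190,85],[455,190],[345,455],[85,355]])/8+[155-.44,170-.44]
P=plane(t,c,0.006); print(P.round(4).tolist(),P.mean(0),[np.linalg.norm(P[i]-P[i-1]).round(4) for i in range(4)])
```

```text
{'t': 17.0833, 'ee_pos': [0.5512, -0.041, 0.1735], 'wrist_force': [-0.382, -0.3156, -3.3487], 'tcp_rot': [[0.0017, 0.9981, -0.062], [-0.0003, -0.062, -0.9981], [-1.0, 0.0018, 0.0001]], 'opening': 0.3952}
[[0.5689, 0.314, 0.006], [0.5165, 0.19, 0.006], [0.3942, 0.2435, 0.006], [0.4434, 0.3648, 0.006]] [0.48071987 0.27807715 0.006     ] [np.float64(0.1354), np.float64(0.1345), np.float64(0.1335), np.float64(0.1309)]
```

View pics/w16.png

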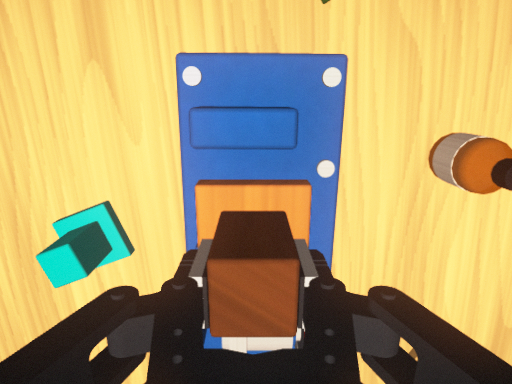

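View pics/s16.png

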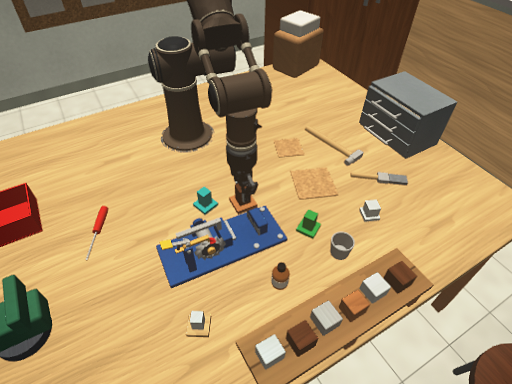

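The mould is held squarely (block at (253,290) in the wrist view), and the rest of the scene is unchanged. Next I carry it to just short of the larger mat, which the top view puts at (0.481, 0.278), for a close look.

Call:
arm_command --moves '[{"hand":-1,"dx":0,"dy":-0.16,"dz":-0.45,"spin":0},{"hand":-1,"dx":0,"dy":-0.32,"dz":-0.9,"spin":0},{"hand":-1,"dx":0,"dy":-0.32,"dz":-0.9,"spin":0},{"hand":-1,"dx":0,"dy":-0.32,"dz":-0.9,"spin":0},{"hand":-1,"dx":0,"dy":-0.32,"dz":-0.9,"spin":0},{"hand":-1,"dx":0,"dy":-0.32,"dz":-0.9,"spin":0},{"hand":-1,"dx":0,"dy":-0.32,"dz":-0.9,"spin":0},{"hand":-1,"dx":0,"dy":-0.32,"dz":-0.9,"spin":0},{"hand":-1,"dx":0,"dy":-0.32,"dz":-0.9,"spin":0},{"hand":-1,"dx":0,"dy":-0.32,"dz":-0.9,"spin":0},{"hand":-1,"dx":0,"dy":-0.16,"dz":-0.4,"spin":0},{"hand":-1,"dx":0,"dy":0,"dz":0,"spin":0}]'

```text
t: 18.08
ee_pos: [0.4822, 0.1894, 0.171]
tcp_rot: [[-0.004, 0.998, -0.059], [-0.0, -0.059, -0.998], [-1.0, -0.004, 0.0]]
wrist_force: [0.6, -0.2, -2.4]
opening: 0.391
```

Run:
```python
from h import *
snap('wrist','w17');snap('top','t17'); st=sense();print({k:np.round(st[k],4).tolist() for k in ['t','ee_pos','wrist_force','tcp_rot','opening']})
```

```text
{'t': 18.1833, 'ee_pos': [0.4837, 0.1873, 0.1716], 'wrist_force': [-0.6584, 0.0593, -3.1986], 'tcp_rot': [[-0.0024, 0.9982, -0.0603], [-0.0014, -0.0603, -0.9982], [-1.0, -0.0023, 0.0015]], 'opening': 0.3934}
```

View pics/w17.png

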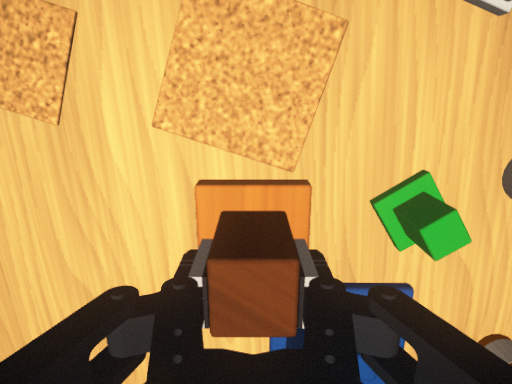

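The larger mat is at (250,80) with corners at (348,20), (295,171) and (153,126); the smaller one is at (35,60). I'll take the centre from the diagonal corners.

Run:
```python
from h import *
s=load('w17'); P=plane(s,[(347.5,20.5),(294.5,170.5),(153.5,126)],0.006); print(P.round(4).tolist())
print(np.linalg.norm(P[0]-P[1]),np.linalg.norm(P[2]-P[1]),np.linalg.norm(P[2]-P[0]),'c',(P[0]+P[2])/2)
```

```text
[[0.5706, 0.3207, 0.006], [0.522, 0.1933, 0.006], [0.3938, 0.2428, 0.006]]
0.1363603601450994 0.13741980020800285 0.19317885883160957 c [0.48220811 0.28178928 0.006     ]
```

Sizes fit (137 vs 140 mm), and the centre comes out at about (0.482, 0.281). I move over it and lower most of the way.

Call:
arm_command --moves '[{"hand":-1,"dx":0,"dy":-0.08,"dz":-0.7,"spin":0},{"hand":-1,"dx":0,"dy":-0.08,"dz":-0.9,"spin":0},{"hand":-1,"dx":0,"dy":-0.08,"dz":-0.9,"spin":0},{"hand":-1,"dx":0,"dy":-0.07,"dz":-0.8,"spin":0},{"hand":-1,"dx":0,"dy":0,"dz":-0.43,"spin":0},{"hand":-1,"dx":0.6,"dy":0,"dz":0,"spin":0},{"hand":-1,"dx":0.9,"dy":0,"dz":0,"spin":0},{"hand":-1,"dx":0.9,"dy":0,"dz":0,"spin":0},{"hand":-1,"dx":0.9,"dy":0,"dz":0,"spin":0},{"hand":-1,"dx":0.8,"dy":0,"dz":0,"spin":0},{"hand":-1,"dx":0.5,"dy":0,"dz":0,"spin":0},{"hand":-1,"dx":0,"dy":0,"dz":0,"spin":0}]'

```text
t: 19.18
ee_pos: [0.4804, 0.2785, 0.0544]
tcp_rot: [[-0.007, 0.998, -0.063], [-0.004, -0.063, -0.998], [-1.0, -0.006, 0.004]]
wrist_force: [-1.2, 0.6, -3.8]
opening: 0.395
```

Call:
arm_command --moves '[{"hand":-1,"dx":0,"dy":0,"dz":0,"spin":0},{"hand":-1,"dx":0,"dy":0,"dz":0,"spin":0}]'

```text
t: 19.35
ee_pos: [0.4842, 0.281, 0.059]
tcp_rot: [[0.002, 0.998, -0.062], [0.001, -0.062, -0.998], [-1.0, 0.002, -0.001]]
wrist_force: [0.8, 0.1, -2.8]
opening: 0.395
```

Run:
```python
from h import *
snap('wrist','w18');s=snap('scene','s18'); st=sense();print({k:np.round(st[k],4).tolist() for k in ['t','ee_pos','wrist_force','tcp_rot','opening']})
cv2.imwrite('pics/s18z.png',cv2.resize(s['pixels'][130:220,260:380],None,fx=6,fy=6,interpolation=cv2.INTER_CUBIC))
```

```text
{'t': 19.45, 'ee_pos': [0.4845, 0.2814, 0.0596], 'wrist_force': [0.2317, 0.5707, -3.5625], 'tcp_rot': [[0.0031, 0.9981, -0.0621], [0.0014, -0.0621, -0.9981], [-1.0, 0.003, -0.0016]], 'opening': 0.394}
```

View pics/s18z.png

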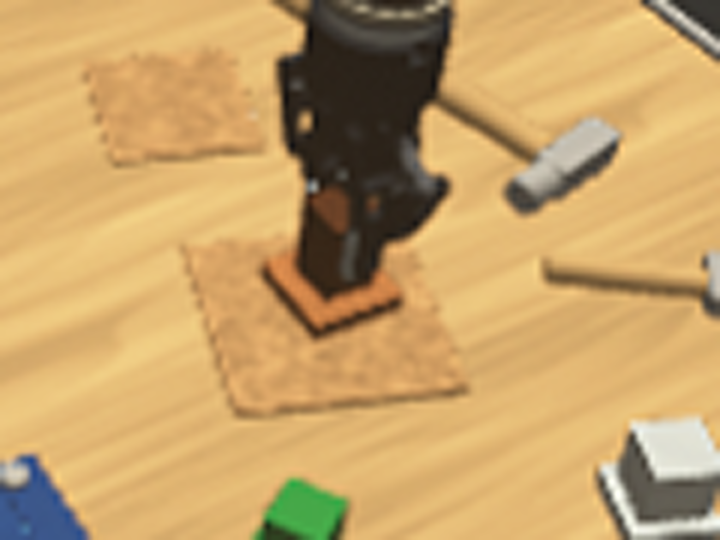

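View pics/w18.png

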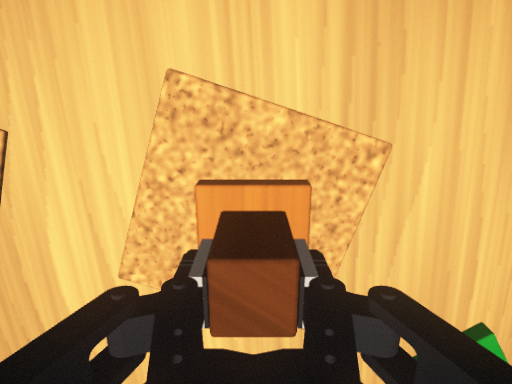

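Run:
```python
from h import *
s=load('w18'); P=plane(s,[(391,144),(168,69),(119,276.5)],0.006); print(P.round(4).tolist())
print(np.linalg.norm(P[0]-P[1]),np.linalg.norm(P[2]-P[1]),'c',(P[0]+P[2])/2)
c=plane(s,[(196.,183.),(310,183)],0.026+0.014); print('foot far edge',c.round(4).tolist(), np.linalg.norm(c[0]-c[1]))
```

```text
[[0.5699, 0.3217, 0.006], [0.4433, 0.3717, 0.006], [0.3928, 0.2446, 0.006]]
0.13613682794587398 0.13671414517753389 c [0.48133637 0.28316158 0.006     ]
foot far edge [[0.4582, 0.3134, 0.04], [0.5156, 0.3097, 0.04]] 0.05752599979229672
```

Call:
arm_command --moves '[{"hand":-1,"dx":0.2,"dy":-0.12,"dz":-0.03,"spin":0},{"hand":-1,"dx":0.3,"dy":0,"dz":0,"spin":0},{"hand":-1,"dx":0.2,"dy":0,"dz":0,"spin":0},{"hand":-1,"dx":0,"dy":0,"dz":0,"spin":0},{"hand":-1,"dx":0,"dy":0,"dz":0,"spin":0}]'

```text
t: 19.87
ee_pos: [0.4794, 0.2816, 0.0398]
tcp_rot: [[-0.001, 0.998, -0.062], [-0.001, -0.062, -0.998], [-1.0, -0.001, 0.001]]
wrist_force: [0.5, 1.3, -2.3]
opening: 0.395
```

Call:
arm_command --moves '[{"hand":-1,"dx":0.06,"dy":0,"dz":0,"spin":0},{"hand":-1,"dx":0,"dy":0,"dz":0,"spin":0},{"hand":-1,"dx":0,"dy":0,"dz":0,"spin":0}]'

```text
t: 20.12
ee_pos: [0.4801, 0.2819, 0.0389]
tcp_rot: [[0.0, 0.998, -0.062], [0.0, -0.062, -0.998], [-1.0, 0.0, -0.0]]
wrist_force: [-0.0, 0.0, -2.0]
opening: 0.394
```

Call:
arm_command --moves '[{"hand":-1,"dx":0.04,"dy":0,"dz":0,"spin":0},{"hand":-1,"dx":0,"dy":0,"dz":0,"spin":0},{"hand":-1,"dx":0,"dy":0,"dz":0,"spin":0}]'

```text
t: 20.37
ee_pos: [0.4801, 0.2819, 0.0389]
tcp_rot: [[0.0, 0.998, -0.062], [-0.0, -0.062, -0.998], [-1.0, 0.0, 0.0]]
wrist_force: [-3.7, -1.5, 6.4]
opening: 0.394
```

Call:
arm_command --moves '[{"hand":-1,"dx":0.04,"dy":0,"dz":0,"spin":0},{"hand":-1,"dx":0,"dy":0,"dz":0,"spin":0},{"hand":-1,"dx":0,"dy":0,"dz":0,"spin":0}]'

```text
t: 20.62
ee_pos: [0.4801, 0.2819, 0.0389]
tcp_rot: [[-0.0, 0.998, -0.062], [-0.0, -0.062, -0.998], [-1.0, -0.0, 0.0]]
wrist_force: [-5.8, -2.2, 12.0]
opening: 0.392
```

The mould is seated: contact force has risen and z stays at 0.039. I'll ease off, open and retreat straight up.

Call:
arm_command --moves '[{"hand":-1,"dx":-0.07,"dy":0,"dz":0,"spin":0},{"hand":-0.1,"dx":0,"dy":0,"dz":0,"spin":0},{"hand":0.2,"dx":0,"dy":0,"dz":0,"spin":0},{"hand":0.6,"dx":0,"dy":0,"dz":0,"spin":0},{"hand":0.6,"dx":0,"dy":0,"dz":0,"spin":0},{"hand":0.6,"dx":0,"dy":0,"dz":0,"spin":0},{"hand":0.6,"dx":0,"dy":0,"dz":0,"spin":0}]'

```text
t: 21.2
ee_pos: [0.48, 0.2818, 0.0385]
tcp_rot: [[-0.0, 0.998, -0.062], [-0.0, -0.062, -0.998], [-1.0, -0.0, 0.0]]
wrist_force: [-0.3, -0.1, -0.4]
opening: 0.802
```

Call:
arm_command --moves '[{"hand":0.6,"dx":-0.3,"dy":0,"dz":0,"spin":0},{"hand":0.6,"dx":-0.6,"dy":0,"dz":0,"spin":0},{"hand":0.6,"dx":-0.9,"dy":0,"dz":0,"spin":0},{"hand":0.6,"dx":-0.9,"dy":0,"dz":0,"spin":0},{"hand":0.6,"dx":-0.9,"dy":0,"dz":0,"spin":0},{"hand":0.6,"dx":-0.9,"dy":0,"dz":0,"spin":0},{"hand":0.6,"dx":-0.9,"dy":0,"dz":0,"spin":0},{"hand":0.6,"dx":-0.4,"dy":0,"dz":0.8,"spin":0},{"hand":0.6,"dx":0,"dy":0,"dz":0.9,"spin":0},{"hand":0.6,"dx":0,"dy":0,"dz":0.9,"spin":0},{"hand":0.6,"dx":0,"dy":0,"dz":0,"spin":0},{"hand":0.6,"dx":0,"dy":0,"dz":0,"spin":0}]'

```text
t: 22.2
ee_pos: [0.476, 0.2163, 0.1842]
tcp_rot: [[0.001, 0.998, -0.064], [0.001, -0.064, -0.998], [-1.0, 0.001, -0.001]]
wrist_force: [-0.8, 0.6, -0.2]
opening: 0.799
```

Run:
```python
from h import *
w=snap('wrist','w20');s=snap('scene','s20'); st=sense();print({k:np.round(st[k],4).tolist() for k in ['t','ee_pos','wrist_force','opening']})
cv2.imwrite('pics/s20z.png',cv2.resize(s['pixels'][130:290,150:385],None,fx=3.4,fy=3.4,interpolation=cv2.INTER_CUBIC))
C=cloud(w)
m=((C[...,2]>0.068)&(C[...,2]<0.085)&(abs(C[...,0]-.48)<.05)&(abs(C[...,1]-.28)<.05)).astype(np.uint8)
c=max(cv2.findContours(m,0,2)[0],key=cv2.contourArea); r=cv2.minAreaRect(c);bx=cv2.boxPoints(r)
P=plane(w,bx,0.076);print('block',r,P.mean(0).round(4),[np.linalg.norm(P[i]-P[i-1]).round(4) for i in range(4)], np.nanmedian(C[m>0],0))
```

```text
{'t': 22.3, 'ee_pos': [0.4762, 0.2174, 0.184], 'wrist_force': [-0.169, -0.4359, 0.6923], 'opening': 0.8003}
block ((252.5, 107.5), (47.0, 45.0), 90.0) [0.4807 0.2815 0.076 ] [np.float64(0.0336), np.float64(0.0326), np.float64(0.0336), np.float64(0.0337)] [0.48094385 0.28169246 0.07565664]
```

View pics/s20z.png

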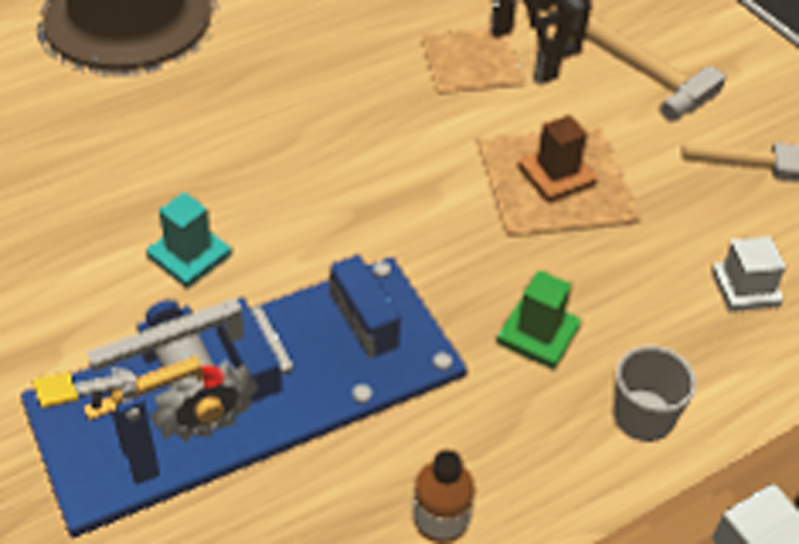

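View pics/w20.png

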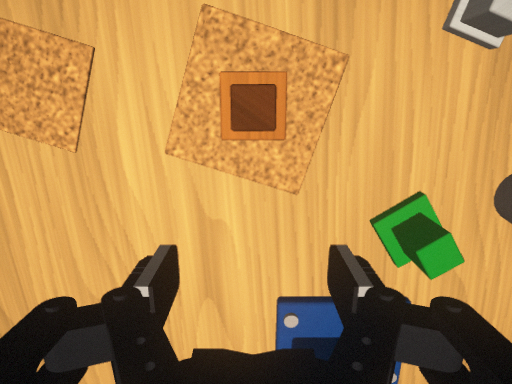

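Run:
```python
from h import *
w=load('w20'); P=plane(w,[(204,4),(348.5,56),(298,193.5),(165.5,153)],0.006); print('mat c',P.mean(0).round(4),(P[0]+P[2])[:2]/2,(P[1]+P[3])[:2]/2,[np.linalg.norm(P[i]-P[i-1]).round(4) for i in range(4)])
for f in ['s2','s12','s13','s14','s16','s20']:
    s=load(f); p=s['pixels'][225:265,195:235].astype(int); m=(p[...,2]>150)&(p[...,1]<70)&(p[...,0]<70); v,u=np.nonzero(m); 
    g=s['pixels']; print(f,m.sum(),(u.mean()+195).round(2),(v.mean()+225).round(2))
a=load('s14')['pixels'][215:290,150:240].astype(int); b=load('s20')['pixels'][215:290,150:240].astype(int); print('vise diff s14-s20',np.abs(a-b).max(2).mean(), (np.abs(a-b).max(2)>40).sum())
```

```text
mat c [0.4821 0.282  0.006 ] [0.48250837 0.28230505] [0.48176524 0.28169732] [np.float64(0.1381), np.float64(0.1366), np.float64(0.1364), np.float64(0.1375)]
s2 4 220.5 239.0
s12 19 215.32 239.84
s13 18 214.39 239.83
s14 23 212.26 240.22
s16 25 211.88 240.32
s20 25 212.04 240.32
vise diff s14-s20 6.292888888888889 158
```

The mould is within about 1.5 mm of the mat centre and upright (top at 76 mm). The red tooth hasn't moved between t = 17 and 22 s, so the drum is resting on the pawl. I'm handing in.

Run:
```python
from h import *
a=load('s16')['pixels'][215:290,150:240].astype(int); b=load('s20')['pixels'][215:290,150:240].astype(int); print((np.abs(a-b).max(2)>40).sum())
print(hand_in());
```

```text
0
the job is handed in; nothing more can be done
None
```

The job is done and handed in at about 22 s of the 72 s allowed. The pawl has caught the red tooth, two teeth back, and the mould stands upright in the middle of the larger cork mat.

**Ratchet**
- **Pressing:** I pressed the yellow tab with the shut fingers. There was about 4 mm of free play, then a drag of about 6 N. The highest force I read on the vise was about 7 N.
- **Release:** I held the pawl clear, gauging the drum by the rack bar's travel, and let it drop at about 0.8 rad.
- **Result:** The red tooth is at the nose. The vise area of the scene pictures showed no change between about 17 s and 22 s, so the drum is at rest there. I put its final angle at 1.06 to 1.1 rad from a coarse picture estimate rather than the bar gauge.

**Mould**
- **Placing:** I gripped it by the block, lifted it out and set it down until contact was felt. That contact reached about 12 N before I eased off and let go.
- **Result:** Its block top measures 76 mm above the bench, and it is about 1.5 mm from the measured mat centre.

**Checks that disagreed slightly:** The mat's sides measured about 137 mm instead of 140, and the top and wrist views put its centre about 4 mm apart. I relied on the wrist view.

Nothing else was touched that I could see, and the gripper was open and clear of everything at hand-in.

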